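Transfer shaft hubs to the test carrier in reverse order

TASK

Move the four shaft hubs from the white storage rack into the pockets of the grey carrier rack so that their row is in reverse order: the hub that started next to the white rack's black end block goes into the grey pocket farthest from the grey rack's black end block, the next one into the next pocket, and so on, until the hub that started farthest from the end block stands next to the grey one. Do not tip any hub over, and leave each standing upright on the floor of its own pocket, released and still.

Things in the scene. Friction and masses are not known exactly. Their poses are not given: they have to be found in the camera images.
- hub_red: Loose aluminium shaft hub with a red upper half, standing upright in a pocket of the white rack. Foot: round flange 34 mm diameter, 10 mm high; above it a plain cylinder 28 mm diameter up to the top, 55 mm above the underside (red from 26 mm up, red top face with a dark 10 mm spot). 0.08 to 0.17 kg. Origin: centre of the underside; z up along its axis.
- hub_yellow: Loose aluminium shaft hub with a yellow upper half, standing upright in a pocket of the white rack. Foot: round flange 34 mm diameter, 10 mm high; above it a plain cylinder 28 mm diameter up to the top, 55 mm above the underside (yellow from 26 mm up, yellow top face with a dark 10 mm spot). 0.08 to 0.17 kg. Origin: centre of the underside; z up along its axis.
- hub_green: Loose aluminium shaft hub with a green upper half, standing upright in a pocket of the white rack. Foot: round flange 34 mm diameter, 10 mm high; above it a plain cylinder 28 mm diameter up to the top, 55 mm above the underside (green from 26 mm up, green top face with a dark 10 mm spot). 0.08 to 0.17 kg. Origin: centre of the underside; z up along its axis.
- hub_blue: Loose aluminium shaft hub with a blue upper half, standing upright in a pocket of the white rack. Foot: round flange 34 mm diameter, 10 mm high; above it a plain cylinder 28 mm diameter up to the top, 55 mm above the underside (blue from 26 mm up, blue top face with a dark 10 mm spot). 0.08 to 0.17 kg. Origin: centre of the underside; z up along its axis.
- tag_red: Fixed red tag, 18 x 40 x 3 mm, on the top of the white rack, beside the pocket in which the red hub stands at the start; it stays there. Origin: centre of its underside, 20 mm above the bench. Axes as those of the white rack: the pocket's centre is 47 mm along +x.
- tag_yellow: Fixed yellow tag, 18 x 40 x 3 mm, on the top of the white rack, beside the pocket in which the yellow hub stands at the start; it stays there. Origin: centre of its underside, 20 mm above the bench. Axes as those of the white rack: the pocket's centre is 47 mm along +x.
- tag_green: Fixed green tag, 18 x 40 x 3 mm, on the top of the white rack, beside the pocket in which the green hub stands at the start; it stays there. Origin: centre of its underside, 20 mm above the bench. Axes as those of the white rack: the pocket's centre is 47 mm along +x.
- tag_blue: Fixed blue tag, 18 x 40 x 3 mm, on the top of the white rack, beside the pocket in which the blue hub stands at the start; it stays there. Origin: centre of its underside, 20 mm above the bench. Axes as those of the white rack: the pocket's centre is 47 mm along +x.
- white_rack: White storage rack, full: fixed, 104 (x) x 276 (y) x 20 mm, four square pockets 54 mm wide, 8 mm deep (floor at z 12 mm), centres at x +10, y -96, -32, +32, +96 mm; black end block 24 mm thick, 44 mm high with its screws, on the +y end. Origin: centre of the plate's underside; z up; y within 0.35 rad of world y. A tag beside each pocket. Left or right of the robot's centre line.
- grey_rack: Grey carrier rack, empty, dark pocket floors: fixed, 104 (x) x 276 (y) x 20 mm, four square pockets 54 mm wide, 8 mm deep (floor at z 12 mm), centres at x +10, y -96, -32, +32, +96 mm; black end block 24 mm thick, 44 mm high with its screws, on the +y end. Origin: centre of the plate's underside; z up; y within 0.35 rad of world y. On the other side from the white rack.

How it is judged:
At the end, for the whole second after the job is handed in: Each hub stands in the grey rack pocket at -y where its tag is at y on the white rack: within 13 mm of the pocket centre along each rack axis, underside within 4 mm of the pocket floor, upright within 0.1 rad, at rest (under 0.02 m/s, 0.2 rad/s) (((y of tag_red in the frame of white_rack between -0.116 and -0.076 m and y of hub_red in the frame of grey_rack between 0.083 and 0.109 m) or (y of tag_red in the frame of white_rack between -0.052 and -0.012 m and y of hub_red in the frame of grey_rack between 0.019 and 0.045 m) or (y of tag_red in the frame of white_rack between 0.012 and 0.052 m and y of hub_red in the frame of grey_rack between -0.045 and -0.019 m) or (y of tag_red in the frame of white_rack between 0.076 and 0.116 m and y of hub_red in the frame of grey_rack between -0.109 and -0.083 m)) and x of hub_red in the frame of grey_rack between -0.003 and 0.023 m and z of hub_red in the frame of grey_rack between 0.008 and 0.016 m and angle between each of hub_red, hub_yellow, hub_green, hub_blue's own z axis and vertical below 0.1 rad and linear speed of each of hub_red, hub_yellow, hub_green, hub_blue below 0.02 m/s and angular speed of each of hub_red, hub_yellow, hub_green, hub_blue below 0.2 rad/s and ((y of tag_yellow in the frame of white_rack between -0.116 and -0.076 m and y of hub_yellow in the frame of grey_rack between 0.083 and 0.109 m) or (y of tag_yellow in the frame of white_rack between -0.052 and -0.012 m and y of hub_yellow in the frame of grey_rack between 0.019 and 0.045 m) or (y of tag_yellow in the frame of white_rack between 0.012 and 0.052 m and y of hub_yellow in the frame of grey_rack between -0.045 and -0.019 m) or (y of tag_yellow in the frame of white_rack between 0.076 and 0.116 m and y of hub_yellow in the frame of grey_rack between -0.109 and -0.083 m)) and x of hub_yellow in the frame of grey_rack between -0.003 and 0.023 m and z of hub_yellow in the frame of grey_rack between 0.008 and 0.016 m and ((y of tag_green in the frame of white_rack between -0.116 and -0.076 m and y of hub_green in the frame of grey_rack between 0.083 and 0.109 m) or (y of tag_green in the frame of white_rack between -0.052 and -0.012 m and y of hub_green in the frame of grey_rack between 0.019 and 0.045 m) or (y of tag_green in the frame of white_rack between 0.012 and 0.052 m and y of hub_green in the frame of grey_rack between -0.045 and -0.019 m) or (y of tag_green in the frame of white_rack between 0.076 and 0.116 m and y of hub_green in the frame of grey_rack between -0.109 and -0.083 m)) and x of hub_green in the frame of grey_rack between -0.003 and 0.023 m and z of hub_green in the frame of grey_rack between 0.008 and 0.016 m and ((y of tag_blue in the frame of white_rack between -0.116 and -0.076 m and y of hub_blue in the frame of grey_rack between 0.083 and 0.109 m) or (y of tag_blue in the frame of white_rack between -0.052 and -0.012 m and y of hub_blue in the frame of grey_rack between 0.019 and 0.045 m) or (y of tag_blue in the frame of white_rack between 0.012 and 0.052 m and y of hub_blue in the frame of grey_rack between -0.045 and -0.019 m) or (y of tag_blue in the frame of white_rack between 0.076 and 0.116 m and y of hub_blue in the frame of grey_rack between -0.109 and -0.083 m)) and x of hub_blue in the frame of grey_rack between -0.003 and 0.023 m and z of hub_blue in the frame of grey_rack between 0.008 and 0.016 m); the robot touches nothing.
It fails at once if a hub is tipped over (leans more than 0.8 rad) (angle between any of hub_red, hub_yellow, hub_green, hub_blue's own z axis and vertical above 0.8 rad).
It also fails if it takes over 104 s, if anything falls off the work surface, if the arm or the gripper's body presses on something with over 40 N, if the wrist force passes 120 N, or if a joint passes its speed limit or range.

ROBOT

A 7-joint arm with a two-finger parallel gripper is mounted at the origin on the work surface. World frame = base frame: x ahead of the robot, y to its left, z up, the work surface at z = 0. Lengths are in m, angles in rad, forces in N, time in s.
With the tool pointing down it reaches from about 0.425 to 0.875 m from the base axis. Payload 4.7 kg.
Tool frame: the origin (TCP) lies on the centre line of the jaws, within the pads' length; the fingertips stand 22 mm ahead of it and the grasp point (between the pads) lies 3 mm ahead of it; z points along the fingers, y is the direction in which the jaws open and shut (so a half turn about z gives the same grasp; the last joint's range is limited). The gripper opens to 87 mm and grips with 3 to 60 N. Pads are 19 mm wide; open, the fingers measure 117 mm over their backs; the gripper's body (75 mm by 190 mm) begins 51 mm behind the grasp point.
Start: joints at [-1.139, 0.321, -0.07, 1.45, 0.023, 1.371, -0.057], TCP at [0.264, 0.594, 0.212] pointing down, gripper open.
Joint ranges: [-2.86, 2.86], [-0.3, 2.09], [-1.38, 1.24], [0.06, 2.45], [-1.56, 4.7], [0.09, 2.05], [-2.69, 2.69]. Speed limits (rad/s): [2.57, 2.57, 3.14, 3.14, 3.14, 3.14, 3.14].

INTERFACE

Orientations are given as a rotation vector (axis times angle).
In Python, from bench import ctrl, imaging, close_job, finder gives the robot as it stands. The module is installed in compiled form; this text tells all that it offers.
- The arm moves only by the shell command python3 -m jog 'ROWS' [FORCE]. ROWS is JSON, a list that holds one entry, the list of rows, each a list of 7 numbers: the shift along the tool's x, y, z in cm, then the turn, a rotation vector about the tool's x, y, z in degrees, then the finger opening in cm, from 0 to 8.7. In form: [[[dx, dy, dz, ax, ay, az, claw], ...]]. A call has 1 to 12 rows; each row shifts and turns the commanded pose from where the row before left it, along the tool's axes as they then stand; what a row does not reach is not made up. A row lasts 1/10 s, in which the tool goes at most 50 mm and 8.59 degrees, less where a joint would pass 70% of its speed; a pose out of reach is approached as far as the arm can. A call is refused whole if a number of a shift passes 5 or a number of a turn 8.59, either way. A call with a gripper value outside its range is refused whole. The fingers move at their own pace and stop on an object; FORCE is the grip in N (left out, the last holds). Time passes only in rows, so rows that do not move let the fingers close. It gives the time, the measured TCP pose, the force and the opening at its end, in the units of the state.
- ctrl.get_state(): the state, without advancing time (a new reading comes with each control period).
- imaging.get_image(name): name is "side" or "top" or "wrist"; returns a dict with "frame" (480x640x3 uint8, red, green, blue), "intrinsics" (3x3 intrinsics, pixels), "pose" (4x4, takes a point from camera to world coordinates). Camera axes: x right, y down, z forward; pixel columns grow to the right and rows downward; lengths in m; the calibration is good to about 2 mm. A picture is of the moment at which its call begins. There is no depth.
- close_job(): hands the job in, once; it reports no verdict.
Trained networks look in the newest picture that a camera, given by its name, has taken for a name from the list of things; names that differ only in an ending like _2 or _b are one class to them, and where a whole thing is asked for, a point or a joint stands for the part that bears it (a point fixed in the world has none). Each returns a list of dicts, best first, with "conf" (0 to 1); they miss things now and then, are a little off and sometimes report something else, mostly with a low value. They report only what shows in the picture. A call takes as long as a camera call.
- finder.trace(label, camera): "region" (480x640 bool, what is visible of it) and "point" ([row, column] as shares, 0 to 1, of the picture: columns of its width, rows of its height, amid what is visible of it).
- finder.spot_point(label, camera): "point" ([row, column] as shares, 0 to 1, of the picture: columns of its width, rows of its height: a listed point, or the origin of a listed thing).
The state is a dict: "time": time; "joint_positions": joint angles; "qd": joint speeds; "joint_torque": joint torques, N m; "position": TCP position; "tool_rot": TCP orientation; "ft_force": force on the tool from outside, world axes, zero at the start; "torque": the same for the moment, N m; "grip_width": opening from 0.0 (shut) to 1.0 (fully open).
Only numpy, scipy, OpenCV 4.12 (cv2) and the standard library are available. Lean on these libraries where they do the work, as an engineer would, in place of code of your own. Each camera call takes 0.05 s, during which the arm holds its last target. There are 200 camera calls.

## Working session

There is one attempt and no reset: what is moved stays moved. The work goes in short steps, Python scripts to look and compute and a shell command to move; the robot and the scene stay as the last step left them, time stands still between calls to the robot, and variables do not carry over. Pictures are saved under pics/ and viewed, about 12 in all and at most 16, crops included, and the job is handed in when it is done.

```bash
mkdir -p pics
cat > h.py <<'E'
import numpy as np, cv2
from bench import ctrl, imaging, close_job, finder
def shot(n,fn=None):
    d=imaging.get_image(n)
    if fn: cv2.imwrite('pics/'+fn,d['frame'][:,:,::-1])
    return d
def proj(d,u,v,z):
    K=np.array(d['intrinsics']);T=np.array(d['pose'])
    r=T[:3,:3]@np.linalg.solve(K,[u,v,1]);o=T[:3,3]
    return o+r*(z-o[2])/r[2]
def pix(d,p):
    K=np.array(d['intrinsics']);T=np.array(d['pose'])
    c=T[:3,:3].T@(np.asarray(p)-T[:3,3]);q=K@c;return q[:2]/q[2]
E
python3 - <<'E'
from h import *
s=ctrl.get_state();print(s)
for c in('top','side'):
    d=shot(c,c+'0.png');print(c,np.round(d['pose'],3).tolist())
    for l,z in [('white_rack',0),('grey_rack',0)]+[('tag_'+k,.02) for k in('red','yellow','green','blue')]+[('hub_'+k,.012) for k in('red','yellow','green','blue')]:
        r=finder.spot_point(l,c)[:2]
        for q in r:
            v,u=q['point'][0]*480,q['point'][1]*640
            print(c,l,round(q['conf'],2),round(u),round(v),np.round(proj(d,u,v,z),4))
E
```

```text
{'time': 0.0, 'joint_positions': array([-1.13887221,  0.32183245, -0.07008218,  1.45170699,  0.02258763,
        1.37078813, -0.05688929]), 'qd': array([-0.00061079, -0.00071771, -0.00023099,  0.00251649,  0.00095983,
        0.00168332, -0.00034786]), 'joint_torque': array([-9.27475921e-04, -4.91292536e+01, -4.04242063e-01, -3.12533355e+01,
       -6.38842466e-02,  4.37780970e-02,  1.87175183e-04]), 'position': array([0.26355798, 0.59352604, 0.21073932]), 'tool_rot': array([-6.51429828e-01, -3.07298572e+00,  3.01880838e-03]), 'ft_force': array([-0.05983023, -0.14606492, -0.09787176]), 'torque': array([-0.0087543 , -0.02286605, -0.03885087]), 'grip_width': 1.0003413734927862}
top [[0.009, -1.0, 0.009, 0.508], [-1.0, -0.009, -0.009, -0.002], [0.009, -0.008, -1.0, 0.825], [0.0, 0.0, 0.0, 1.0]]
top white_rack 0.77 424 237 [ 0.5225 -0.1934  0.    ]
top grey_rack 0.78 190 193 [0.5957 0.2211 0.    ]
top tag_red 0.64 411 231 [ 0.5314 -0.1665  0.02  ]
top tag_yellow 0.56 481 272 [ 0.4629 -0.2872  0.02  ]
top tag_green 0.64 442 266 [ 0.4726 -0.22    0.02  ]
top tag_blue 0.62 370 245 [ 0.5078 
[... 236 characters left out ...]
743, -0.456, 0.49, 0.15], [-0.669, -0.486, 0.562, -0.464], [-0.018, -0.746, -0.666, 0.582], [0.0, 0.0, 0.0, 1.0]]
side white_rack 0.92 387 321 [ 0.5193 -0.1945  0.    ]
side grey_rack 0.98 259 179 [0.6002 0.2258 0.    ]
side tag_red 0.63 355 307 [ 0.4912 -0.1548  0.02  ]
side tag_yellow 0.22 383 302 [ 0.5286 -0.1759  0.02  ]
side tag_green 0.84 383 337 [ 0.4829 -0.2191  0.02  ]
side tag_blue 0.73 330 281 [ 0.5004 -0.0928  0.02  ]
side tag_blue 0.73 361 271 [ 0.5509 -0.1097  0.02  ]
side hub_red 0.68 380 303 [ 0.5306 -0.1704  0.012 ]
side hub_yellow 0.68 441 361 [ 0.5155 -0.2937  0.012 ]
side hub_green 0.79 406 326 [ 0.5252 -0.2248  0.012 ]
side hub_blue 0.96 360 273 [ 0.5522 -0.1061  0.012 ]
```

View pics/top0.png

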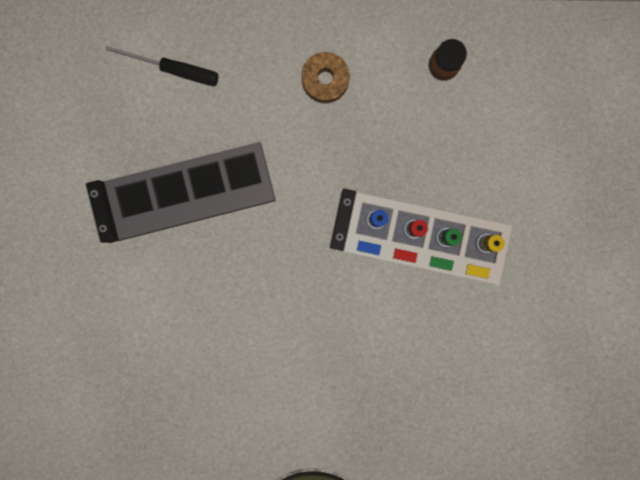

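View pics/side0.png

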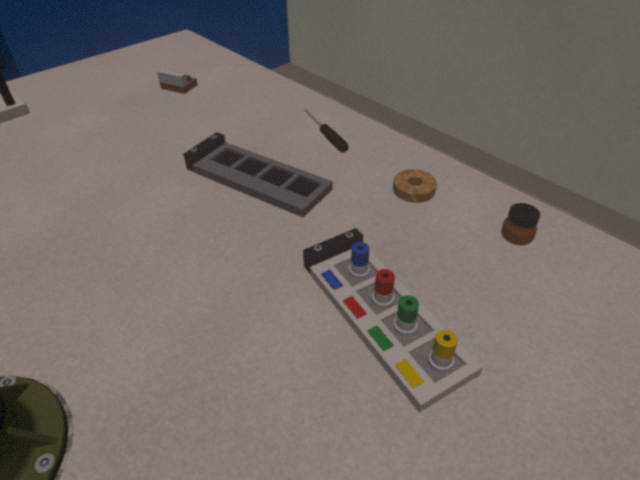

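The white row, starting from its end block in the top view, is blue (378,218), red (419,228), green (453,237), yellow (496,243). The grey rack's block is on the left at (102,211). So blue goes to y=-96, red to -32, green to +32 and yellow to +96. Next I'll fit the rack and the hubs more precisely.

```bash
cat > fit.py <<'E'
from h import *
def hubs(d,zt=.067):
    hsv=cv2.cvtColor(d['frame'],cv2.COLOR_RGB2HSV)
    R={'blue':(100,125),'red':(0,8),'green':(50,80),'yellow':(20,32)}
    o={}
    for k,(a,b) in R.items():
        m=cv2.inRange(hsv,(a,120,50),(b,255,255))
        n,l,s,c=cv2.connectedComponentsWithStats(cv2.morphologyEx(m,cv2.MORPH_CLOSE,np.ones((5,5))))
        o[k]=[(s[i].tolist(),np.round(c[i],1).tolist()) for i in range(1,n) if s[i][4]>60]
    return o
E
python3 - <<'E'
from fit import *
d=shot('top')
for k,v in hubs(d).items(): print(k,v)
g=cv2.cvtColor(d['frame'],cv2.COLOR_RGB2GRAY)
m=cv2.inRange(g,0,50);m[:, :112]=0;m[:,275:]=0;m[:140]=0;m[240:]=0
m=cv2.morphologyEx(m,cv2.MORPH_OPEN,np.ones((9,9)))
n,l,s,c=cv2.connectedComponentsWithStats(m)
P=[]
for i in range(1,n):
    p=proj(d,*c[i],.016);print(s[i],c[i].round(1),p.round(4));P.append(p)
# dark spots of hubs at z .067
for k,(u,v) in dict(blue=(379.5,217.5),red=(419.5,228),green=(453.5,237),yellow=(497,243)).items(): print(k,proj(d,u,v,.067).round(4))
e=cv2.resize(d['frame'][180:300,320:520],None,fx=4,fy=4,interpolation=cv2.INTER_CUBIC)
cv2.imwrite('pics/crop.png',e[:,:,::-1])
E
```

```text
blue [([371, 210, 17, 16, 221], [379.1, 217.7]), ([358, 241, 22, 13, 198], [368.5, 247.4])]
red [([410, 220, 18, 17, 238], [418.4, 227.8]), ([394, 249, 23, 13, 215], [404.9, 255.2])]
green [([445, 229, 16, 16, 207], [452.7, 236.5]), ([431, 257, 22, 13, 175], [441.2, 263.1])]
yellow [([483, 235, 22, 17, 291], [493.7, 242.9]), ([466, 264, 24, 14, 230], [477.5, 270.9])]
[226 155  33  33 903] [242.  170.9] [0.6335 0.127  0.016 ]
[190 164  33  33 910] [206. 180.] [0.6171 0.1891 0.016 ]
[153 173  34  33 930] [169.8 189.1] [0.6008 0.2514 0.016 ]
[117 182  34  34 943] [133.6 198.4] [0.584  0.3136 0.016 ]
blue [ 0.552 -0.105  0.067]
red [ 0.5355 -0.1702  0.067 ]
green [ 0.5214 -0.2257  0.067 ]
yellow [ 0.5123 -0.2967  0.067 ]
```

View pics/crop.png

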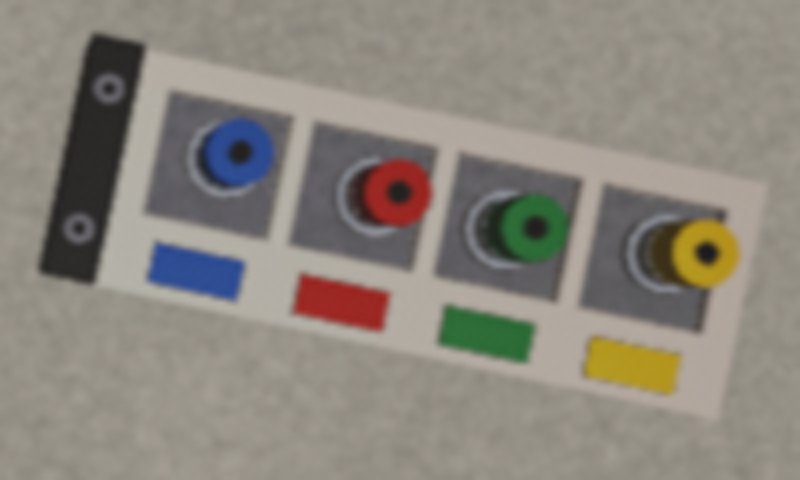

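Crop: spots are at full-image (380,218), (420,228), (454,237) and (497,243). Grey pockets come out 64 mm apart, which matches the spec. Now I'll move over the blue hub, translating first and then turning.

```bash
cat > plan.py <<'E'
import sys
from h import *
from scipy.spatial.transform import Rotation as Ro
YW,YG=-.212,.259
T=dict(wb=(.552,-.105,YW),wr=(.5355,-.1702,YW),wg=(.5214,-.2257,YW),wy=(.5123,-.2967,YW),
 gb=(.6335,.127,YG),gr=(.6171,.1891,YG),gg=(.6008,.2514,YG),gy=(.584,.3136,YG))
def plan(x,y,yaw,z):
    s=ctrl.get_state();R=Ro.from_rotvec(s['tool_rot'])
    G=Ro.from_matrix(np.array([[np.sin(yaw),np.cos(yaw),0],[-np.cos(yaw),np.sin(yaw),0],[0,0,-1]]).dot(np.diag([1,1,1])))
    d=np.array([x,y,z])-s['position']
    print('t',round(s['time'],2),'pos',s['position'].round(4),'F',s['ft_force'].round(1),'grip',round(s['grip_width'],3))
    print('shift cm now-axes',(R.inv().apply(d)*100).round(2),'goal-axes',(G.inv().apply(d)*100).round(2),'turn',np.degrees((R.inv()*G).as_rotvec()).round(2))
if __name__=='__main__':
    plan(*T[sys.argv[1]],float(sys.argv[2]))
E
python3 plan.py wb .2
python3 -m jog '[[[-3.41,-3.26,0,0,0,0,8.7],[-3.41,-3.26,0,0,0,0,8.7],[-3.41,-3.26,0,0,0,0,8.7],[-3.41,-3.26,0,0,0,0,8.7],[-3.41,-3.26,0,0,0,0,8.7],[-3.41,-3.26,0,0,0,0,8.7],[-3.41,-3.26,0,0,0,0,8.7],[-3.41,-3.26,0,0,0,0,8.7],[-3.41,-3.26,0,0,0,0,8.7],[-3.41,-3.26,0,0,0,0,8.7],[-3.41,-3.26,0,0,0,0,8.7],[-3.41,-3.26,0,0,0,0,8.7]]]'
python3 plan.py wb .2
```

```text
time: 2.35
position: [0.4796, 0.0687, 0.2123]
tool_rot: [0.651, 3.072, 0.002]
ft_force: [0.9, 0.9, -0.3]
grip_width: 1.0Traceback (most recent call last):
  File "plan.py", line 14, in <module>
    plan(*T[sys.argv[1]],float(sys.argv[2]))
    ~~~~^^^^^^^^^^^^^^^^^^^^^^^^^^^^^^^^^^^^
  File "plan.py", line 9, in plan
    G=Ro.from_matrix(np.array([[np.sin(yaw),np.cos(yaw),0],[-np.cos(yaw),np.sin(yaw),0],[0,0,-1]]).dot(np.diag([1,1,1])))
  File "scipy/spatial/transform/_rotation.pyx", line 1143, in scipy.spatial.transform._rotation.Rotation.from_matrix
ValueError: Non-positive determinant (left-handed or null coordinate frame) in rotation matrix 0: [[-0.21041554  0.97761204  0.        ]
 [-0.97761204 -0.21041554  0.        ]
 [ 0.          0.         -1.        ]].
Traceback (most recent call last):
  File "plan.py", line 14, in <module>
    plan(*T[sys.argv[1]],float(sys.argv[2]))
    ~~~~^^^^^^^^^^^^^^^^^^^^^^^^^^^^^^^^^^^^
  File "plan.py", line 9, in plan
    G=Ro.from_matrix(np.array([[np.sin(yaw),np.cos(yaw),0],[-np.cos(yaw),np.sin(yaw),0],[0,0,-1]]).dot(np.diag([1,1,1])))
  File "scipy/spatial/transform/_rotation.pyx", line 1143, in scipy.spatial.transform._rotation.Rotation.from_matrix
ValueError: Non-positive determinant (left-handed or null coordinate frame) in rotation matrix 0: [[-0.21041554  0.97761204  0.        ]
 [-0.97761204 -0.21041554  0.        ]
 [ 0.          0.         -1.        ]].
```

```bash
sed -i 's/\[\[np.sin(yaw),np.cos/[[-np.sin(yaw),np.cos/; s/\[-np.cos(yaw),np.sin(yaw)/[np.cos(yaw),np.sin(yaw)/' plan.py
python3 plan.py wb .2
python3 -m jog '[[[0,0,0,0,0,7.82,8.7],[0,0,0,0,0,7.82,8.7],[0,0,0,0,0,7.82,8.7],[0,0,0,0,0,7.82,8.7],[0,0,0,0,0,7.82,8.7],[0,0,0,0,0,7.82,8.7],[0,0,0,0,0,7.82,8.7],[0,0,0,0,0,7.82,8.7],[0,0,0,0,0,7.82,8.7],[0,0,0,0,0,7.82,8.7],[0,0,0,0,0,0,8.7]]]'
python3 plan.py wb .2
```

```text
t 2.35 pos [0.4796 0.0687 0.2123] F [ 0.9  0.9 -0.3] grip 1.0
shift cm now-axes [-13.67 -12.94   1.23] goal-axes [-15.46  10.74   1.23] turn [ 9.000e-02 -1.000e-02  7.822e+01]
time: 3.45
position: [0.4791, 0.0705, 0.2121]
tool_rot: [2.444, 1.974, 0.001]
ft_force: [-1.0, -0.4, -0.8]
grip_width: 0.998
t 3.45 pos [0.4791 0.0705 0.2121] F [-1.  -0.4 -0.8] grip 0.998
shift cm now-axes [-15.62  10.82   1.2 ] goal-axes [-15.63  10.82   1.21] turn [ 0.02 -0.02 -0.01]
```

```bash
python3 -m jog '[[[-3.9,2.7,0,0,0,0,8.7],[-3.9,2.7,0,0,0,0,8.7],[-3.9,2.7,0,0,0,0,8.7],[-3.9,2.7,0,0,0,0,8.7],[0,0,2,0,0,0,8.7],[0,0,2,0,0,0,8.7],[0,0,0,0,0,0,8.7],[0,0,0,0,0,0,8.7]]]'
cat > look.py <<'E'
import sys
from fit import *
d=shot('wrist',sys.argv[1]);o=hubs(d)
for k,v in o.items():
    for s,c in v:
        if s[4]>300: print(k,s,c)
for k in('blue','red','green','yellow'):
    for q in finder.spot_point('hub_'+k,'wrist')[:1]:
        v,u=q['point'][0]*480,q['point'][1]*640;print(k,round(q['conf'],2),round(u),round(v),proj(d,u,v,.012).round(4))
s=ctrl.get_state();print('tcp',s['position'].round(4),'pix of tcp-axis at z .067',pix(d,[*s['position'][:2],.067]).round(1))
E
python3 look.py w1.png; python3 plan.py wb .05
```

```text
time: 4.25
position: [0.5518, -0.1044, 0.172]
tool_rot: [-2.441, -1.977, 0.0]
ft_force: [0.4, -0.2, -1.1]
grip_width: 0.998
blue [256, 198, 21, 46, 904] [266.1, 220.5]
blue [308, 212, 38, 42, 1131] [326.5, 233.1]
red [259, 272, 21, 40, 763] [269.2, 290.9]
red [308, 292, 33, 20, 484] [324.0, 302.5]
green [264, 348, 18, 29, 498] [272.4, 362.0]
green [306, 370, 33, 13, 332] [321.2, 376.9]
yellow [81, 295, 41, 71, 1391] [96.7, 330.2]
yellow [529, 295, 41, 71, 1402] [553.5, 330.2]
yellow [292, 377, 348, 21, 5488] [480.3, 389.3]
blue 0.64 328 219 [ 0.5539 -0.102   0.012 ]
red 0.8 330 295 [ 0.5415 -0.1712  0.012 ]
green 0.8 321 349 [ 0.5217 -0.2225  0.012 ]
tcp [ 0.5524 -0.1045  0.173 ] pix of tcp-axis at z .067 [326.7 237.5]
t 4.5 pos [ 0.5524 -0.1045  0.173 ] F [-0.4 -1.  -0.3] grip 1.003
shift cm now-axes [-0.07 -0.06 12.3 ] goal-axes [-0.06 -0.03 12.3 ] turn [ 0.1  -0.03  0.07]
```

View pics/w1.png

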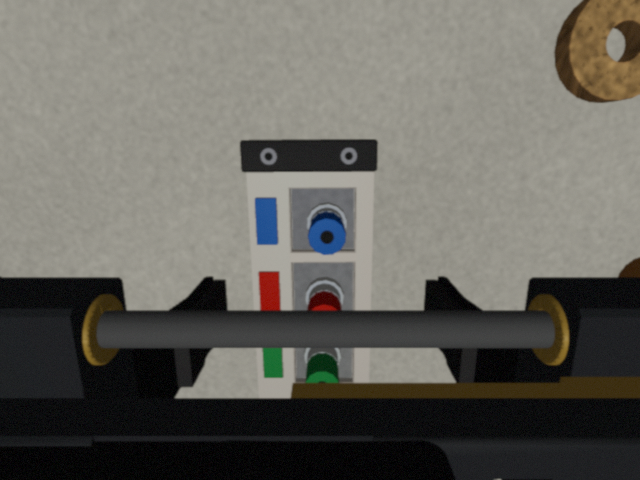

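The wrist view shows blue's spot at (327,237), against a predicted (327,237.5), and the jaws are square to the rack. I'll grasp it and lift.

```bash
python3 -m jog '[[[0,0,3,0,0,0,8.7],[0,0,3,0,0,0,8.7],[0,0,3,0,0,0,8.7],[0,0,2.1,0,0,0,8.7],[0,0,1,0,0,0,8.7],[0,0,0,0,0,0,8.7],[0,0,0,0,0,0,8.7],[0,0,0,0,0,0,2.2],[0,0,0,0,0,0,2.2],[0,0,0,0,0,0,2.2],[0,0,0,0,0,0,2.2],[0,0,0,0,0,0,2.2]]]' 25
python3 -m jog '[[[0,0,0,0,0,0,2.2],[0,0,0,0,0,0,2.2],[0,0,0,0,0,0,2.2],[0,0,0,0,0,0,2.2],[0,0,-1,0,0,0,2.2],[0,0,-2,0,0,0,2.2],[0,0,-3,0,0,0,2.2],[0,0,-3,0,0,0,2.2],[0,0,-1,0,0,0,2.2],[0,0,0,0,0,0,2.2]]]'
python3 plan.py gb .15
```

```text
time: 5.7
position: [0.5519, -0.1047, 0.051]
tool_rot: [2.444, 1.974, 0.001]
ft_force: [-0.1, -0.4, -0.6]
grip_width: 0.626
time: 6.7
position: [0.5529, -0.1049, 0.1525]
tool_rot: [2.442, 1.973, 0.005]
ft_force: [0.3, 0.6, -2.2]
grip_width: 0.305
t 6.7 pos [ 0.5529 -0.1049  0.1525] F [ 0.3  0.6 -2.2] grip 0.305
shift cm now-axes [24.36  3.    0.29] goal-axes [20.35 13.73  0.25] turn [ 2.000e-01 -1.000e-02 -2.698e+01]
```

```bash
python3 -m jog '[[[3.05,0.37,0,0,0,0,2.2],[3.05,0.37,0,0,0,0,2.2],[3.05,0.37,0,0,0,0,2.2],[3.05,0.37,0,0,0,0,2.2],[3.05,0.37,0,0,0,0,2.2],[3.05,0.37,0,0,0,0,2.2],[3.05,0.37,0,0,0,0,2.2],[3.05,0.37,0,0,0,0,2.2],[0,0,0,0,0,-6.75,2.2],[0,0,0,0,0,-6.75,2.2],[0,0,0,0,0,-6.75,2.2],[0,0,0,0,0,-6.75,2.2]]]'
python3 -m jog '[[[0,0,0,0,0,0,2.2],[0,0,0,0,0,0,2.2]]]'
python3 - <<'E'
from h import *
shot('wrist','w2.png')
E
python3 plan.py gb .053
```

```text
time: 7.9
position: [0.6307, 0.1274, 0.1482]
tool_rot: [-1.908, -2.493, 0.005]
ft_force: [-0.6, -0.6, -1.1]
grip_width: 0.301
time: 8.1
position: [0.6312, 0.1274, 0.1492]
tool_rot: [-1.918, -2.486, 0.003]
ft_force: [-0.9, -0.7, -0.3]
grip_width: 0.306
t 8.15 pos [0.6315 0.1274 0.1497] F [ 0.1  1.2 -1.4] grip 0.305
shift cm now-axes [-0.09  0.2   9.67] goal-axes [-0.09  0.18  9.67] turn [-0.1   0.   -0.12]
```

View pics/w2.png

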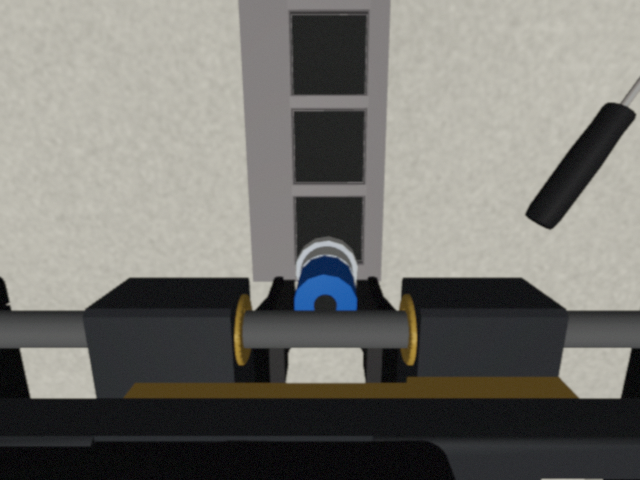

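Blue is held upright at (325,290) and lies over the pocket farthest from the block. Lowering and releasing.

```bash
python3 -m jog '[[[-0.09,0.2,2,0,0,0,2.2],[0,0,3,0,0,0,2.2],[0,0,2.5,0,0,0,2.2],[0,0,1.2,0,0,0,2.2],[0,0,0.6,0,0,0,2.2],[0,0,0.3,0,0,0,2.2],[0,0,0.1,0,0,0,2.2],[0,0,0.1,0,0,0,2.2],[0,0,0,0,0,0,2.2],[0,0,0,0,0,0,2.2]]]'
python3 plan.py gb .051
```

```text
time: 9.15
position: [0.6346, 0.1274, 0.0535]
tool_rot: [1.915, 2.49, 0.001]
ft_force: [0.2, -0.2, -1.0]
grip_width: 0.302
t 9.15 pos [0.6346 0.1274 0.0535] F [ 0.2 -0.2 -1. ] grip 0.302
shift cm now-axes [-0.01 -0.12  0.25] goal-axes [-0.01 -0.12  0.25] turn [ 0.06 -0.01  0.02]
```

```bash
python3 -m jog '[[[0,0,0.1,0,0,0,2.2],[0,0,0.1,0,0,0,2.2],[0,0,0,0,0,0,2.2],[0,0,0,0,0,0,2.2]]]'
python3 -m jog '[[[0,0,0,0,0,0,4],[0,0,0,0,0,0,6],[0,0,0,0,0,0,8.7],[0,0,0,0,0,0,8.7],[0,0,0,0,0,0,8.7],[0,0,0,0,0,0,8.7],[0,0,-2,0,0,0,8.7],[0,0,-3,0,0,0,8.7],[0,0,-3,0,0,0,8.7],[0,0,-2.5,0,0,0,8.7],[0,0,0,0,0,0,8.7]]]'
python3 -c "
from h import *
d=shot('side','s1.png')
q=finder.spot_point('hub_blue','side')[0];print(q,proj(d,q['point'][1]*640,q['point'][0]*480,.012))"
python3 plan.py wr .15
```

```text
time: 9.55
position: [0.6343, 0.1273, 0.0509]
tool_rot: [1.915, 2.49, 0.0]
ft_force: [0.4, 0.6, -1.2]
grip_width: 0.305
time: 10.65
position: [0.6369, 0.1276, 0.1605]
tool_rot: [1.913, 2.486, 0.01]
ft_force: [-0.9, 0.3, 0.3]
grip_width: 0.998
{'point': [0.3913, 0.4756], 'conf': 0.7} [0.63638977 0.12584321 0.012     ]
t 10.75 pos [0.6344 0.1273 0.1561] F [-0.1 -0.2 -0.6] grip 1.001
shift cm now-axes [-26.22 -17.19   0.59] goal-axes [-31.17  -3.41   0.61] turn [ 5.000e-02 -2.000e-02  2.701e+01]
```

View pics/s1.png

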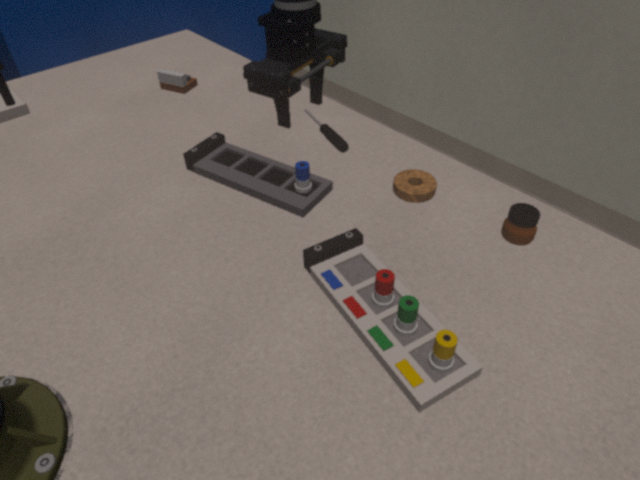

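Blue stands at (302,178) in the last grey pocket, and its detected base is within 3 mm of the pocket centre. Now red.

```bash
python3 -m jog '[[[0,0,0,0,0,6.75,8.7],[0,0,0,0,0,6.75,8.7],[0,0,0,0,0,6.75,8.7],[0,0,0,0,0,6.75,8.7],[-3.9,-0.43,0,0,0,0,8.7],[-3.9,-0.43,0,0,0,0,8.7],[-3.9,-0.43,0,0,0,0,8.7],[-3.9,-0.43,0,0,0,0,8.7],[-3.9,-0.43,0,0,0,0,8.7],[-3.9,-0.43,0,0,0,0,8.7],[-3.9,-0.43,0,0,0,0,8.7],[-3.9,-0.43,0,0,0,0,8.7]]]'
python3 -m jog '[[[0,0,0,0,0,0,8.7],[0,0,0,0,0,0,8.7],[0,0,0,0,0,0,8.7]]]'
python3 look.py w3.png; python3 plan.py wr .051
```

```text
time: 11.95
position: [0.5332, -0.1715, 0.1542]
tool_rot: [-2.442, -1.973, 0.003]
ft_force: [0.2, -0.2, 1.0]
grip_width: 1.001
time: 12.25
position: [0.5348, -0.169, 0.1547]
tool_rot: [-2.441, -1.975, 0.001]
ft_force: [0.2, 0.3, -0.4]
grip_width: 0.999
blue [252, 112, 24, 54, 1198] [263.7, 138.2]
red [256, 198, 24, 49, 1066] [267.5, 221.9]
red [309, 217, 40, 45, 1263] [328.4, 239.0]
green [261, 276, 20, 35, 674] [270.6, 293.0]
yellow [81, 295, 40, 71, 1354] [96.6, 330.3]
yellow [529, 295, 41, 71, 1378] [553.4, 330.1]
yellow [264, 347, 21, 40, 795] [273.9, 366.5]
yellow [292, 369, 348, 29, 5869] [470.9, 388.5]
red 0.98 330 226 [ 0.5382 -0.1697  0.012 ]
green 0.57 324 290 [ 0.5217 -0.2233  0.012 ]
yellow 0.58 330 363 [ 0.5126 -0.292   0.012 ]
tcp [ 0.5353 -0.1694  0.1556] pix of tcp-axis at z .067 [326.8 244.4]
t 12.5 pos [ 0.5353 -0.1694  0.1556] F [ 0.6  0.9 -0.1] grip 0.998
shift cm now-axes [-0.07  0.04 10.46] goal-axes [-0.07  0.03 10.46] turn [-0.02 -0.    0.12]
```

View pics/w3.png

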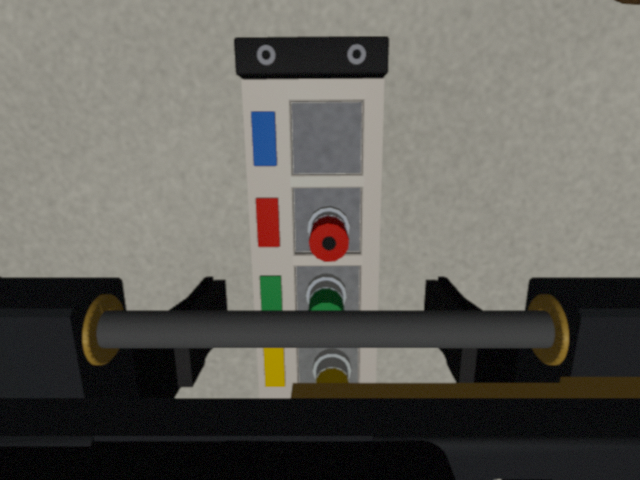

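Red's spot is at (329,242) against a predicted (327,244), about 1 mm off. Grasping.

```bash
python3 -m jog '[[[0,0.05,3,0,0,0,8.7],[0,0,3,0,0,0,8.7],[0,0,2.4,0,0,0,8.7],[0,0,1.4,0,0,0,8.7],[0,0,0.6,0,0,0,8.7],[0,0,0,0,0,0,8.7],[0,0,0,0,0,0,8.7],[0,0,0,0,0,0,2.2],[0,0,0,0,0,0,2.2],[0,0,0,0,0,0,2.2],[0,0,0,0,0,0,2.2],[0,0,0,0,0,0,2.2]]]' 25
python3 -m jog '[[[0,0,0,0,0,0,2.2],[0,0,0,0,0,0,2.2],[0,0,0,0,0,0,2.2],[0,0,0,0,0,0,2.2],[0,0,0,0,0,0,2.2],[0,0,0,0,0,0,2.2]]]'
python3 plan.py wr .051
python3 -m jog '[[[0,0,-1,0,0,0,2.2],[0,0,-2,0,0,0,2.2],[0,0,-3,0,0,0,2.2],[0,0,-3,0,0,0,2.2],[0,0,-1,0,0,0,2.2],[0,0,0,0,0,0,2.2],[0,0,0,0,0,0,2.2]]]'
python3 plan.py gr .151
```

```text
time: 13.7
position: [0.5355, -0.1706, 0.052]
tool_rot: [2.444, 1.974, 0.0]
ft_force: [-0.5, -0.2, -0.4]
grip_width: 0.629
time: 14.3
position: [0.5357, -0.1706, 0.0519]
tool_rot: [2.444, 1.974, 0.0]
ft_force: [0.2, -0.2, -1.1]
grip_width: 0.303
t 14.3 pos [ 0.5357 -0.1706  0.0519] F [ 0.2 -0.2 -1.1] grip 0.303
shift cm now-axes [ 0.04 -0.03  0.09] goal-axes [ 0.04 -0.03  0.09] turn [ 0.03 -0.    0.01]
time: 15.0
position: [0.5347, -0.1703, 0.1507]
tool_rot: [-2.443, -1.973, 0.001]
ft_force: [0.1, 1.4, -2.1]
grip_width: 0.306
t 15.0 pos [ 0.5347 -0.1703  0.1507] F [ 0.1  1.4 -2.1] grip 0.306
shift cm now-axes [ 3.687e+01  5.000e-01 -2.000e-02] goal-axes [ 3.263e+01  1.717e+01 -3.000e-02] turn [ -0.09  -0.03 -26.97]
```

```bash
python3 -m jog '[[[2.5,0,0,0,0,0,2.2],[3.82,0.05,0,0,0,0,2.2],[3.82,0.05,0,0,0,0,2.2],[3.82,0.05,0,0,0,0,2.2],[3.82,0.05,0,0,0,0,2.2],[3.82,0.05,0,0,0,0,2.2],[3.82,0.05,0,0,0,0,2.2],[3.82,0.05,0,0,0,0,2.2],[3.82,0.05,0,0,0,0,2.2],[3.82,0.05,0,0,0,0,2.2],[0,0,0,0,0,-6.74,2.2],[0,0,0,0,0,-6.74,2.2]]]'
python3 -m jog '[[[0,0,0,0,0,-6.74,2.2],[0,0,0,0,0,-6.74,2.2],[0,0,0,0,0,0,2.2],[0,0,0,0,0,0,2.2],[0,0,0,0,0,0,2.2]]]'
python3 plan.py gr .053
```

```text
time: 16.2
position: [0.6158, 0.1909, 0.1486]
tool_rot: [-2.184, -2.255, 0.007]
ft_force: [0.6, -0.7, -0.9]
grip_width: 0.305
time: 16.7
position: [0.617, 0.1887, 0.1509]
tool_rot: [-1.919, -2.487, 0.002]
ft_force: [1.0, 0.1, -0.8]
grip_width: 0.305
t 16.7 pos [0.617  0.1887 0.1509] F [ 1.   0.1 -0.8] grip 0.305
shift cm now-axes [0.04 0.03 9.79] goal-axes [0.03 0.02 9.79] turn [-0.08  0.01 -0.14]
```

```bash
python3 -m jog '[[[0,0,2,0,0,0,2.2],[0,0,3,0,0,0,2.2],[0,0,2.5,0,0,0,2.2],[0,0,1.2,0,0,0,2.2],[0,0,0.6,0,0,0,2.2],[0,0,0.3,0,0,0,2.2],[0,0,0.2,0,0,0,2.2],[0,0,0.1,0,0,0,2.2],[0,0,0,0,0,0,2.2],[0,0,0,0,0,0,2.2],[0,0,0,0,0,0,2.2]]]'
python3 plan.py gr .052
```

```text
time: 17.8
position: [0.6177, 0.1891, 0.0533]
tool_rot: [1.916, 2.489, 0.001]
ft_force: [0.7, -0.2, -1.2]
grip_width: 0.306
t 17.8 pos [0.6177 0.1891 0.0533] F [ 0.7 -0.2 -1.2] grip 0.306
shift cm now-axes [ 0.02 -0.06  0.13] goal-axes [ 0.02 -0.06  0.13] turn [ 0.05 -0.01 -0.02]
```

```bash
python3 -m jog '[[[0,0,0.1,0,0,0,2.2],[0,0,0,0,0,0,2.2],[0,0,0,0,0,0,2.2],[0,0,0,0,0,0,4],[0,0,0,0,0,0,6],[0,0,0,0,0,0,8.7],[0,0,0,0,0,0,8.7],[0,0,0,0,0,0,8.7],[0,0,0,0,0,0,8.7]]]'
python3 -m jog '[[[0,0,-2,0,0,0,8.7],[0,0,-3,0,0,0,8.7],[0,0,-3,0,0,0,8.7],[0,0,-2.1,0,0,0,8.7],[0,0,0,0,0,0,8.7],[0,0,0,0,0,0,8.7]]]'
python3 -c "
from h import *
d=shot('side')
for k in ('blue','red','green','yellow'):
  q=finder.spot_point('hub_'+k,'side')[0];print(k,q['conf'],proj(d,q['point'][1]*640,q['point'][0]*480,.012))"
python3 plan.py wg .152
```

```text
time: 18.7
position: [0.6175, 0.189, 0.0519]
tool_rot: [1.916, 2.489, 0.0]
ft_force: [-0.7, -0.0, 0.8]
grip_width: 0.767
time: 19.3
position: [0.6174, 0.189, 0.1529]
tool_rot: [1.916, 2.489, 0.001]
ft_force: [-0.0, -0.8, -0.3]
grip_width: 0.995
blue 0.86 [0.64158117 0.13239755 0.012     ]
red 0.94 [0.60874682 0.17929    0.012     ]
green 0.98 [ 0.52916493 -0.22479419  0.012     ]
yellow 0.66 [ 0.51555698 -0.29217204  0.012     ]
t 19.55 pos [0.6167 0.1888 0.1514] F [ 0.4 -0.5 -0.2] grip 1.002
shift cm now-axes [-37.63 -19.82   0.  ] goal-axes [-42.52  -0.6   -0.06] turn [-0.12  0.05 26.97]
```

The side estimates for blue and red are a bit off, and the gripper may be in view. I'll re-check once it has moved away.

```bash
python3 -m jog '[[[0,0,0,0,0,6.74,8.7],[0,0,0,0,0,6.74,8.7],[0,0,0,0,0,6.74,8.7],[0,0,0,0,0,6.74,8.7],[-3,0,0,0,0,0,8.7],[-4.5,-0.1,0,0,0,0,8.7],[-4.5,-0.1,0,0,0,0,8.7],[-4.5,-0.1,0,0,0,0,8.7],[-4.5,-0.1,0,0,0,0,8.7],[-4.5,-0.1,0,0,0,0,8.7],[-4.5,0,0,0,0,0,8.7],[-4.5,0,0,0,0,0,8.7]]]'
python3 -m jog '[[[-4.5,0,0,0,0,0,8.7],[-3.5,0,0,0,0,0,8.7],[0,0,0,0,0,0,8.7],[0,0,0,0,0,0,8.7],[0,0,0,0,0,0,8.7]]]'
python3 look.py w4.png; python3 plan.py wg .051
python3 -c "
from h import *
a=shot('top')['frame'][130:250,80:280];b=cv2.imread('pics/w4.png')[100:420,160:480]
a=cv2.resize(a[:,:,::-1],(533,320),interpolation=cv2.INTER_CUBIC);cv2.imwrite('pics/c4.png',np.hstack([a,b[:,60:]]))
d=shot('side')
for k in ('blue','red'):
  q=finder.spot_point('hub_'+k,'side')[0];print(k,q['conf'],proj(d,q['point'][1]*640,q['point'][0]*480,.012))"
```

```text
time: 20.75
position: [0.5391, -0.1488, 0.1524]
tool_rot: [-2.443, -1.974, 0.0]
ft_force: [1.5, 0.3, 0.2]
grip_width: 1.002
time: 21.25
position: [0.5235, -0.2238, 0.1523]
tool_rot: [-2.441, -1.976, -0.0]
ft_force: [-0.2, 0.4, -0.6]
grip_width: 0.999
blue [247, 27, 26, 60, 1423] [259.5, 56.4]
red [251, 123, 26, 54, 1246] [263.5, 149.3]
green [256, 209, 23, 48, 979] [267.3, 232.4]
green [306, 225, 39, 39, 1087] [325.1, 244.1]
yellow [260, 286, 22, 26, 544] [270.2, 298.5]
yellow [81, 295, 40, 71, 1353] [96.4, 330.4]
yellow [529, 295, 41, 71, 1370] [553.6, 330.4]
yellow [292, 377, 348, 21, 5434] [480.3, 389.4]
green 0.67 326 225 [ 0.5236 -0.2223  0.012 ]
yellow 0.84 331 307 [ 0.5134 -0.2935  0.012 ]
tcp [ 0.5236 -0.2243  0.1528] pix of tcp-axis at z .067 [326.2 245.5]
t 21.5 pos [ 0.5236 -0.2243  0.1528] F [-0.2 -0.3 -0.2] grip 1.0
shift cm now-axes [-0.18 -0.19 10.18] goal-axes [-0.18 -0.19 10.18] turn [-0.   -0.02  0.12]
blue 0.78 [0.62945925 0.12853406 0.012     ]
red 0.71 [0.60679801 0.17847293 0.012     ]
```

View pics/c4.png

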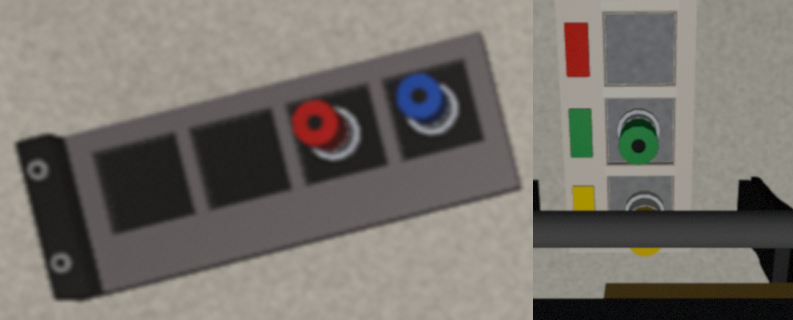

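Both placed feet are centred in their pockets: red near (335,132), blue near (434,108). The side detector was off. Green's spot is at (325,246) against a predicted (326,245.5). Grasping straight down.

```bash
python3 -m jog '[[[0,-0.05,3,0,0,0,8.7],[0,0,3,0,0,0,8.7],[0,0,2.2,0,0,0,8.7],[0,0,1.4,0,0,0,8.7],[0,0,0.5,0,0,0,8.7],[0,0,0,0,0,0,8.7],[0,0,0,0,0,0,8.7],[0,0,0,0,0,0,2.2],[0,0,0,0,0,0,2.2],[0,0,0,0,0,0,2.2],[0,0,0,0,0,0,2.2],[0,0,0,0,0,0,2.2]]]' 25
python3 -m jog '[[[0,0,0,0,0,0,2.2],[0,0,0,0,0,0,2.2],[0,0,0,0,0,0,2.2],[0,0,0,0,0,0,2.2],[0,0,0,0,0,0,2.2],[0,0,0,0,0,0,2.2]]]'
python3 -m jog '[[[0,0,-1,0,0,0,2.2],[0,0,-2,0,0,0,2.2],[0,0,-3,0,0,0,2.2],[0,0,-3,0,0,0,2.2],[0,0,-1,0,0,0,2.2],[0,0,0,0,0,0,2.2],[0,0,0,0,0,0,2.2]]]'
python3 plan.py gg .152
```

```text
time: 22.9
position: [0.5228, -0.2254, 0.052]
tool_rot: [2.444, 1.974, 0.0]
ft_force: [0.8, 0.2, -0.4]
grip_width: 0.628
time: 23.5
position: [0.5228, -0.2254, 0.0519]
tool_rot: [2.444, 1.974, 0.0]
ft_force: [0.3, -0.5, 0.6]
grip_width: 0.304
time: 24.2
position: [0.5221, -0.225, 0.1509]
tool_rot: [-2.443, -1.974, 0.001]
ft_force: [0.1, -0.3, -0.4]
grip_width: 0.305
t 24.2 pos [ 0.5221 -0.225   0.1509] F [ 0.1 -0.3 -0.4] grip 0.305
shift cm now-axes [48.23 -2.31 -0.09] goal-axes [44.03 19.81 -0.11] turn [ -0.07  -0.04 -26.97]
```

```bash
python3 -m jog '[[[2.73,-0.11,0,0,0,0,2.2],[4.55,-0.22,0,0,0,0,2.2],[4.55,-0.22,0,0,0,0,2.2],[4.55,-0.22,0,0,0,0,2.2],[4.55,-0.22,0,0,0,0,2.2],[4.55,-0.22,0,0,0,0,2.2],[4.55,-0.22,0,0,0,0,2.2],[4.55,-0.22,0,0,0,0,2.2],[4.55,-0.22,0,0,0,0,2.2],[4.55,-0.22,0,0,0,0,2.2],[4.55,-0.22,0,0,0,0,2.2],[0,0,0,0,0,0,2.2]]]'
python3 -m jog '[[[0,0,0,0,0,-6.74,2.2],[0,0,0,0,0,-6.74,2.2],[0,0,0,0,0,-6.74,2.2],[0,0,0,0,0,-6.74,2.2],[0,0,0,0,0,0,2.2],[0,0,0,0,0,0,2.2],[0,0,0,0,0,0,2.2]]]'
python3 plan.py gg .052
```

```text
time: 25.4
position: [0.5985, 0.2608, 0.1485]
tool_rot: [-2.429, -1.985, 0.003]
ft_force: [0.3, 0.8, -1.9]
grip_width: 0.304
time: 26.1
position: [0.6011, 0.2508, 0.151]
tool_rot: [-1.918, -2.487, 0.002]
ft_force: [0.5, 0.1, -0.6]
grip_width: 0.305
t 26.1 pos [0.6011 0.2508 0.151 ] F [ 0.5  0.1 -0.6] grip 0.305
shift cm now-axes [ 0.07 -0.    9.9 ] goal-axes [ 0.07 -0.02  9.9 ] turn [-0.07  0.02 -0.13]
```

```bash
python3 -m jog '[[[0.05,0,2,0,0,0,2.2],[0,0,3,0,0,0,2.2],[0,0,2.5,0,0,0,2.2],[0,0,1.2,0,0,0,2.2],[0,0,0.6,0,0,0,2.2],[0,0,0.3,0,0,0,2.2],[0,0,0.2,0,0,0,2.2],[0,0,0.1,0,0,0,2.2],[0,0,0.1,0,0,0,2.2],[0,0,0,0,0,0,2.2],[0,0,0,0,0,0,2.2],[0,0,0,0,0,0,2.2]]]'
python3 plan.py gg .052
```

```text
time: 27.3
position: [0.6015, 0.2515, 0.0521]
tool_rot: [1.916, 2.489, 0.001]
ft_force: [0.3, 0.4, -1.5]
grip_width: 0.303
t 27.3 pos [0.6015 0.2515 0.0521] F [ 0.3  0.4 -1.5] grip 0.303
shift cm now-axes [ 0.01 -0.07  0.01] goal-axes [ 0.01 -0.07  0.01] turn [ 0.02 -0.01 -0.02]
```

```bash
python3 -m jog '[[[0,0,0,0,0,0,4],[0,0,0,0,0,0,6],[0,0,0,0,0,0,8.7],[0,0,0,0,0,0,8.7],[0,0,0,0,0,0,8.7],[0,0,0,0,0,0,8.7]]]'
python3 -m jog '[[[0,0,-2,0,0,0,8.7],[0,0,-3,0,0,0,8.7],[0,0,-3,0,0,0,8.7],[0,0,-2,0,0,0,8.7],[0,0,0,0,0,6.74,8.7],[0,0,0,0,0,6.74,8.7],[0,0,0,0,0,6.74,8.7],[0,0,0,0,0,6.74,8.7],[0,0,0,0,0,0,8.7]]]'
python3 plan.py wy .152
```

```text
time: 27.9
position: [0.6014, 0.2515, 0.0519]
tool_rot: [1.916, 2.489, 0.0]
ft_force: [0.3, -0.4, 0.9]
grip_width: 0.764
time: 28.8
position: [0.6014, 0.2515, 0.1519]
tool_rot: [2.444, 1.974, 0.0]
ft_force: [-0.2, 0.6, -0.5]
grip_width: 0.998
t 28.8 pos [0.6014 0.2515 0.1519] F [-0.2  0.6 -0.5] grip 0.998
shift cm now-axes [-5.547e+01  2.830e+00 -1.000e-02] goal-axes [-5.547e+01  2.830e+00 -1.000e-02] turn [ 0.01  0.   -0.  ]
```

```bash
python3 -m jog '[[[-3,0.13,0,0,0,0,8.7],[-4.7,0.24,0,0,0,0,8.7],[-4.7,0.24,0,0,0,0,8.7],[-4.7,0.24,0,0,0,0,8.7],[-4.7,0.24,0,0,0,0,8.7],[-4.7,0.24,0,0,0,0,8.7],[-4.7,0.24,0,0,0,0,8.7],[-4.7,0.24,0,0,0,0,8.7],[-4.7,0.24,0,0,0,0,8.7],[-4.7,0.24,0,0,0,0,8.7],[-4.7,0.24,0,0,0,0,8.7],[-4.7,0.24,0,0,0,0,8.7]]]'
python3 -m jog '[[[-0.77,0.06,0,0,0,0,8.7],[0,0,0,0,0,0,8.7],[0,0,0,0,0,0,8.7],[0,0,0,0,0,0,8.7]]]'
python3 plan.py wy .051; python3 look.py w5.png
python3 -c "
from h import *
a=shot('top')['frame'][130:250,80:280];b=cv2.imread('pics/w5.png')[100:420,160:480]
a=cv2.resize(a[:,:,::-1],(533,320),interpolation=cv2.INTER_CUBIC);cv2.imwrite('pics/c5.png',np.hstack([a,b[:,60:]]))"
```

```text
time: 30.0
position: [0.5131, -0.2907, 0.1522]
tool_rot: [2.44, 1.978, 0.001]
ft_force: [0.8, -0.0, 0.2]
grip_width: 0.999
time: 30.4
position: [0.5134, -0.2943, 0.1516]
tool_rot: [-2.439, -1.979, -0.002]
ft_force: [-0.3, -0.1, -0.4]
grip_width: 1.0
t 30.4 pos [ 0.5134 -0.2943  0.1516] F [-0.3 -0.1 -0.4] grip 1.0
shift cm now-axes [-0.28 -0.06 10.06] goal-axes [-0.26 -0.06 10.06] turn [-0.01 -0.08  0.25]
red [239, 15, 28, 62, 1513] [252.9, 44.9]
green [245, 113, 25, 54, 1183] [257.2, 139.3]
yellow [249, 200, 25, 49, 1086] [261.1, 223.9]
yellow [306, 218, 40, 46, 1345] [325.3, 240.8]
yellow [81, 295, 40, 71, 1304] [96.1, 330.4]
yellow [530, 295, 40, 71, 1376] [553.6, 330.2]
yellow [292, 377, 348, 21, 5349] [478.7, 389.4]
yellow 0.97 325 228 [ 0.5128 -0.2942  0.012 ]
tcp [ 0.5129 -0.2958  0.1519] pix of tcp-axis at z .067 [325.5 247.4]
```

View pics/c5.png

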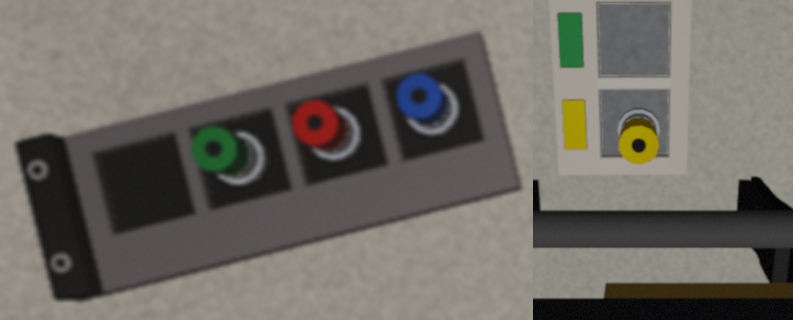

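Green is seated centrally. Yellow's spot is at (326,245) against a predicted (325.5,247), about 1 mm off. Grasping.

```bash
python3 -m jog '[[[0,0,3,0,0,0,8.7],[0,0,3,0,0,0,8.7],[0,0,2.1,0,0,0,8.7],[0,0,1.4,0,0,0,8.7],[0,0,0.5,0,0,0,8.7],[0,0,0,0,0,0,8.7],[0,0,0,0,0,0,8.7],[0,0,0,0,0,0,2.2],[0,0,0,0,0,0,2.2],[0,0,0,0,0,0,2.2],[0,0,0,0,0,0,2.2],[0,0,0,0,0,0,2.2]]]' 25
python3 -m jog '[[[0,0,0,0,0,0,2.2],[0,0,0,0,0,0,2.2],[0,0,0,0,0,0,2.2],[0,0,0,0,0,0,2.2],[0,0,0,0,0,0,2.2],[0,0,0,0,0,0,2.2]]]'
python3 -m jog '[[[0,0,-1,0,0,0,2.2],[0,0,-2,0,0,0,2.2],[0,0,-3,0,0,0,2.2],[0,0,-3,0,0,0,2.2],[0,0,-1,0,0,0,2.2],[0,0,0,0,0,0,2.2],[0,0,0,0,0,0,2.2]]]'
python3 plan.py gy .152
```

```text
time: 31.9
position: [0.5125, -0.2967, 0.052]
tool_rot: [2.444, 1.974, 0.0]
ft_force: [0.6, 0.7, -0.3]
grip_width: 0.632
time: 32.5
position: [0.5125, -0.2968, 0.0519]
tool_rot: [2.444, 1.974, 0.0]
ft_force: [-0.2, 0.1, -0.1]
grip_width: 0.307
time: 33.2
position: [0.5118, -0.2962, 0.1507]
tool_rot: [-2.442, -1.973, 0.001]
ft_force: [-0.1, 0.0, -0.8]
grip_width: 0.308
t 33.2 pos [ 0.5118 -0.2962  0.1507] F [-0.1  0.  -0.8] grip 0.308
shift cm now-axes [61.14 -5.75 -0.08] goal-axes [57.1  22.6  -0.13] turn [ -0.08  -0.05 -26.97]
```

```bash
python3 -m jog '[[[2.8,-0.25,0,0,0,0,2.2],[4.5,-0.43,0,0,0,0,2.2],[4.5,-0.43,0,0,0,0,2.2],[4.5,-0.43,0,0,0,0,2.2],[4.5,-0.43,0,0,0,0,2.2],[4.5,-0.43,0,0,0,0,2.2],[4.5,-0.43,0,0,0,0,2.2],[4.5,-0.43,0,0,0,0,2.2],[4.5,-0.43,0,0,0,0,2.2],[4.5,-0.43,0,0,0,0,2.2],[4.5,-0.43,0,0,0,0,2.2],[4.5,-0.43,0,0,0,0,2.2]]]'
python3 -m jog '[[[4.5,-0.43,0,0,0,0,2.2],[4.34,-0.34,0,0,0,0,2.2],[0,0,0,0,0,0,2.2],[0,0,0,0,0,-6.74,2.2],[0,0,0,0,0,-6.74,2.2],[0,0,0,0,0,-6.74,2.2],[0,0,0,0,0,-6.74,2.2],[0,0,0,0,0,0,2.2],[0,0,0,0,0,0,2.2],[0,0,0,0,0,0,2.2]]]'
python3 plan.py gy .052
```

```text
time: 34.4
position: [0.5724, 0.2264, 0.1495]
tool_rot: [-2.443, -1.974, 0.006]
ft_force: [0.2, -0.1, -1.1]
grip_width: 0.303
time: 35.4
position: [0.5844, 0.3127, 0.151]
tool_rot: [-1.919, -2.487, 0.002]
ft_force: [-0.6, 0.4, -0.7]
grip_width: 0.302
t 35.4 pos [0.5844 0.3127 0.151 ] F [-0.6  0.4 -0.7] grip 0.302
shift cm now-axes [ 0.1 -0.   9.9] goal-axes [ 0.1  -0.02  9.9 ] turn [-0.08  0.03 -0.14]
```

```bash
python3 -m jog '[[[0.05,0,2,0,0,0,2.2],[0,0,3,0,0,0,2.2],[0,0,2.5,0,0,0,2.2],[0,0,1.2,0,0,0,2.2],[0,0,0.6,0,0,0,2.2],[0,0,0.3,0,0,0,2.2],[0,0,0.2,0,0,0,2.2],[0,0,0.1,0,0,0,2.2],[0,0,0.1,0,0,0,2.2],[0,0,0,0,0,0,2.2],[0,0,0,0,0,0,2.2],[0,0,0,0,0,0,2.2]]]'
python3 plan.py gy .052
python3 -m jog '[[[0,0,0,0,0,0,4],[0,0,0,0,0,0,6],[0,0,0,0,0,0,8.7],[0,0,0,0,0,0,8.7],[0,0,0,0,0,0,8.7],[0,0,0,0,0,0,8.7]]]'
python3 -m jog '[[[0,0,-2,0,0,0,8.7],[0,0,-3,0,0,0,8.7],[0,0,-3,0,0,0,8.7],[0,0,-3,0,0,0,8.7],[0,-3,0,0,0,0,8.7],[0,-4,0,0,0,0,8.7],[-3,-4,0,0,0,0,8.7],[-4,0,0,0,0,0,8.7],[-4,0,0,0,0,0,8.7],[-4,0,0,0,0,0,8.7],[-4,0,0,0,0,0,8.7],[0,0,0,0,0,0,8.7]]]'
python3 -m jog '[[[-4,0,0,0,0,0,8.7],[-4,0,0,0,0,0,8.7],[-4,0,0,0,0,0,8.7],[-4,0,0,0,0,0,8.7],[0,0,0,0,0,0,8.7],[0,0,0,0,0,0,8.7],[0,0,0,0,0,0,8.7]]]'
python3 -c "
from h import *
a=shot('top')['frame'][130:250,80:280];b=shot('side')['frame'][120:220,170:345]
f=lambda i:cv2.resize(i[:,:,::-1],(500,285),interpolation=cv2.INTER_CUBIC)
cv2.imwrite('pics/end.png',np.vstack([f(a),f(b)]))"
```

```text
time: 36.6
position: [0.5848, 0.3136, 0.0521]
tool_rot: [1.916, 2.489, 0.001]
ft_force: [0.5, -0.5, -0.9]
grip_width: 0.306
t 36.6 pos [0.5848 0.3136 0.0521] F [ 0.5 -0.5 -0.9] grip 0.306
shift cm now-axes [ 0.02 -0.07  0.01] goal-axes [ 0.02 -0.07  0.01] turn [ 0.02 -0.01 -0.02]
time: 37.2
position: [0.5846, 0.3136, 0.0519]
tool_rot: [-1.916, -2.489, -0.0]
ft_force: [0.9, 0.3, 0.4]
grip_width: 0.766
time: 38.4
position: [0.5285, 0.0943, 0.1625]
tool_rot: [1.927, 2.477, -0.002]
ft_force: [0.1, -0.3, 0.5]
grip_width: 1.003
time: 39.1
position: [0.5678, -0.0511, 0.1617]
tool_rot: [-1.913, -2.491, -0.001]
ft_force: [-0.5, 0.5, 0.9]
grip_width: 0.998
```

View pics/end.png

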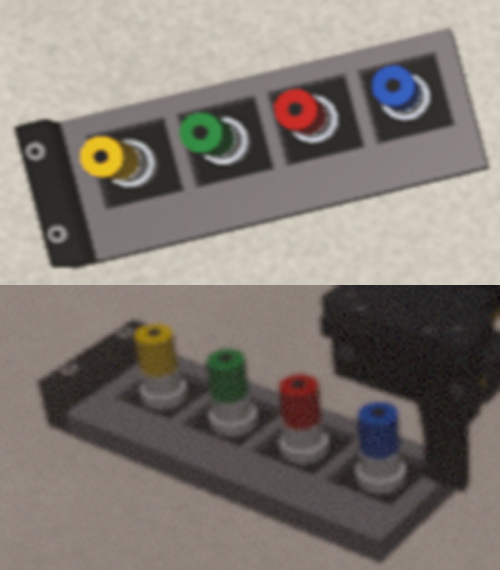

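All four stand upright and centred, in the order yellow (130,162, next to the block), green, red, blue. The gripper is clear of them.

```bash
python3 -c "
from h import *
print(close_job())"
```

```text
the job is handed in; nothing more can be done
None
```

All four hubs are in the grey rack in reverse order, and I handed the job in at about 39 s on the robot's clock, against the 104 s limit. From the grey end block outward they stand yellow, green, red, blue; on the white rack the order from its end block was blue, red, green, yellow.

- **Last checks:** the final top and side pictures showed every hub upright and centred in its own pocket. The gripper was open and clear of everything. Each hub was released within about 1 mm of the pocket centre I had measured. Force readings between moves stayed under about 3 N.
- **Check that disagreed:** midway, the side-camera detector put the red hub about 15 mm off its pocket centre, and also when the arm had moved away. The top picture showed its foot centred, as did the final side picture, so I took the detection as wrong and left the hub where it was.
- **Not verified:** the job reported no verdict, and I did not measure the hubs' exact heights, tilt or stillness after release beyond what the pictures show.

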